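# Stack the spacers on the polishing arbor

## Robot

A 6-joint arm with a two-finger parallel gripper is mounted at the origin on the work surface. World frame = base frame: x ahead of the robot, y to its left, z up, the work surface at z = 0. Lengths are in m, angles in rad, forces in N, time in s.
With the tool pointing down it reaches from about 0.3 to 0.775 m from the base axis. Payload 14.6 kg.
Tool frame: the origin (TCP) lies on the centre line of the jaws, within the pads' length; the fingertips stand ctrl.tcp_to_tips ahead of it and the grasp point (between the pads) lies 2 mm behind it (ctrl.tcp_to_tips is the distance from the TCP to the fingertips, in m); z points along the fingers, y is the line along which they close (so a half turn about z gives the same grasp; the last joint's range is limited). The gripper opens to 94 mm and grips with 3 to 60 N. Pads are 16 mm wide; open, the fingers measure 119 mm over their backs; the gripper's body (75 mm by 177 mm) begins 78 mm behind the grasp point.
Start: joints at [1.269, 0.3, 1.521, -0, 1.321, -0.067], TCP at [0.128, 0.535, 0.222] pointing down, gripper open.
Joint ranges: [-3.03, 3.03], [-0.79, 2.21], [0.23, 2.52], [-1.04, 4.18], [0, 3.07], [-2.55, 2.55]. Speed limits (rad/s): [2.22, 2.22, 2.57, 3.14, 3.14, 3.14].

## Interface

Orientations are given as [roll, pitch, yaw] about the fixed x, y, z axes, in that order (R = Rz(yaw) Ry(pitch) Rx(roll)).
In Python, from station import telemetry, viewer, hand_in, ctrl gives the robot as it stands.
- The arm moves only by the tool step_arm, never from a script. Its argument "plan" is a list of rows, each an object of numbers: "dx", "dy", "dz": the shift along the tool's x, y, z scaled (see below); "rx", "ry", "rz": the turn, a rotation vector about the tool's x, y, z scaled (see below); "claw": the closure, from 0 (fully open) to 1 (shut). In form: [{"dx": .., "dy": .., "dz": .., "rx": .., "ry": .., "rz": .., "claw": ..}, ...]. A call has 1 to 10 rows; each row shifts and turns the commanded pose from where the row before left it, along the tool's axes as they then stand; what a row does not reach is not made up. The controller multiplies each number of a shift by 0.1 m and each number of a turn by 90 degrees. A row lasts 1/10 s, in which the tool goes at most 50 mm and 8.59 degrees, less where a joint would pass 70% of its speed; a pose out of reach is approached as far as the arm can. A call with a number of a shift or a turn outside -1 to 1 is refused whole. A call with a gripper value outside its range is refused whole. The fingers move at their own pace and stop on an object; "grip_force" is the grip in N (left out, the last holds). Time passes only in rows, so rows that do not move let the fingers close. It gives the time, the measured TCP pose, the force, the opening and the grip force at its end, in the units of the state.
- telemetry.get_obs(): the state, without advancing time (a new reading comes with each control period).
- viewer.camera(name): name is "scene" or "top" or "wrist"; returns a dict with "img" (480x640x3 uint8, red, green, blue), "z_map" (480x640 float32, m along the optical axis (not along the pixel's ray), 0 where there is no reading), "fx", "fy", "cx", "cy" (pixels), "R" (3x3) and "t" (3): a world point X has camera coordinates R X + t; the wrist camera has in their place "tool_from_camera" (4x4, takes a point from camera to tool coordinates, whose origin is the TCP and whose axes are the flange's). Camera axes: x right, y down, z forward; pixel columns grow to the right and rows downward; lengths in m; the calibration is good to about 2 mm. A picture is of the moment at which its call begins: read the wrist's pose just before it.
- hand_in(): hands the job in; it is judged then, once.
Trained networks look in a picture, given as the dict that the camera call returned (one of the last four; its "shot" number tells which), for a name from the list of things; names that differ only in an ending like _2 or _b are one class to them, and where a whole thing is asked for, a point or a joint stands for the part that bears it (a point fixed in the world has none). Each returns a list of dicts, best first, with "score" (0 to 1); they miss things now and then, are a little off and sometimes report something else, mostly with a low value. They report only what shows in the picture. A call takes as long as a camera call. They do not tell look-alikes from the thing itself.
- viewer.recognise(target, picture): "rect" ([left, top, right, bottom] in pixels, round what is visible of it).
The state is a dict: "time_s": time; "qpos": joint angles; "joint_vel": joint speeds; "tau": joint torques, N m; "ee_pos": TCP position; "eef_rot": TCP orientation; "force": force on the tool from outside, world axes, zero at the start; "moment": the same for the moment, N m; "grip_width": finger opening in m; "grip_force": force on a finger pad.
Only numpy, scipy, OpenCV 4.12 (cv2) and the standard library are available. Lean on these libraries where they do the work, as an engineer would, in place of code of your own. Each camera call takes 0.05 s, during which the arm holds its last target. There are 200 camera calls.

## Task

Thread the three loose aluminium spacer rings onto the upright spindle of the arbor: the largest first at the bottom, then the middle one, then the smallest on top. Press the stack down until the stiff brass collar under it is fully home on its shoulder and the rings lie flat on one another, then let go. Feel your way, lower each ring all the way down the spindle rather than dropping it, never lean hard on the arbor (less than 35 N), and leave the brush, jar and punch where they are.

Things in the scene. Friction and masses are not known exactly. Their poses are not given: they have to be found in the camera images.
- arbor: fixed dark steel plate 130 x 90 x 12 mm on the bench with an 80 mm slot along its own x; it carries an upright steel spindle (see slot) with a brass collar round it (see home). Origin: in the slot, at bench height, 24 mm from the plate's centre towards its -x end; z up.
- slot (a point): point of the slot straight above the arbor's origin, on the plate's top. The fixed spindle stands farther along the slot and ITS PLACE IS NOT MEASURED: its axis is anywhere from 8 to 40 mm from this point along the arbor's +x, at y = 0. Spindle 18 mm diameter, flat top 88 mm above the bench, last 3 mm tapered to 14 mm diameter. A fixed shoulder, 26 mm diameter, round its foot tops out 24 mm above the bench.
- home (a point): height mark above the arbor's origin, 32 mm above the bench: where the collar's top face is when fully home on the shoulder. Collar 40 mm diameter, 8 mm thick, on the spindle; slides along it with about 8 N of friction, stays put; its top starts 41 to 48 mm above the bench. With all home the rings' undersides are 32, 44, 56 mm above the bench, 20 mm of spindle stands out.
- ring_large: flat plain aluminium spacer ring, outside diameter 60 mm, bore 20 mm straight through, 12 mm thick, about 80 g; lies flat on the bench at the start. Origin: centre of its underside; z along the bore, up. Any yaw is the same.
- ring_medium: flat plain aluminium spacer ring, outside diameter 50 mm, bore 20 mm straight through, 12 mm thick, about 55 g; lies flat on the bench at the start. Origin: centre of its underside; z along the bore, up. Any yaw is the same.
- ring_small: flat plain aluminium spacer ring, outside diameter 40 mm, bore 20 mm straight through, 12 mm thick, about 32 g; lies flat on the bench at the start. Origin: centre of its underside; z along the bore, up. Any yaw is the same.
- brush: bystander: wooden-handled brush lying on the bench beyond the work, about 160 mm long; leave alone
- jar: bystander: small amber glass jar, 54 mm diameter, 60 mm high, standing on the bench; leave alone. Origin: centre of its underside
- dapping_punch: bystander: small upright steel punch, 34 mm foot, 70 mm high, standing on the bench; leave alone. Origin: centre of its underside
Not all that is in view belongs to the job. Leave any black or blue look-alike of the ring_small alone.

How it is judged:
On the way, in this order (a step that is already met when the one before it is completed fails the run):
1. the large ring is threaded onto the spindle, the other two still elsewhere (z of ring_large in the frame of arbor between 0.028 and 0.07 m and x of ring_large in the frame of arbor between 0.002 and 0.046 m and y of ring_large in the frame of arbor between -0.005 and 0.005 m and angle between ring_large's own z axis and vertical below 0.08 rad and horizontal distance between each of ring_medium, ring_small and ring_large above 0.03 m), for 0.1 s.
2. the medium ring is threaded above it, the small one still elsewhere (z of ring_medium in the frame of arbor between 0.04 and 0.078 m and x of ring_medium in the frame of arbor between 0.002 and 0.046 m and y of ring_medium in the frame of arbor between -0.005 and 0.005 m and angle between each of ring_medium, ring_large's own z axis and vertical below 0.08 rad and z of ring_large in the frame of arbor between 0.028 and 0.06 m and x of ring_large in the frame of arbor between 0.002 and 0.046 m and y of ring_large in the frame of arbor between -0.005 and 0.005 m and horizontal distance between ring_small and ring_large above 0.03 m), for 0.1 s.
3. the small ring is threaded above both (z of ring_small in the frame of arbor between 0.052 and 0.083 m and x of ring_small in the frame of arbor between 0.002 and 0.046 m and y of ring_small in the frame of arbor between -0.005 and 0.005 m and angle between each of ring_small, ring_medium, ring_large's own z axis and vertical below 0.08 rad and z of ring_medium in the frame of arbor between 0.04 and 0.07 m and x of ring_medium in the frame of arbor between 0.002 and 0.046 m and y of ring_medium in the frame of arbor between -0.005 and 0.005 m and z of ring_large in the frame of arbor between 0.028 and 0.06 m and x of ring_large in the frame of arbor between 0.002 and 0.046 m and y of ring_large in the frame of arbor between -0.005 and 0.005 m), for 0.1 s.
At the end, for the whole second after the job is handed in: On the spindle from below: large, medium, small ring, 2 to 46 mm ahead of the arbor's origin and within 5 mm of its x axis, within 0.08 rad of flat, at rest, fully home: undersides 29 to 34, 41 to 46.5 and 53 to 59 mm above the arbor's underside (z of ring_large in the frame of arbor between 0.029 and 0.034 m and x of ring_large in the frame of arbor between 0.002 and 0.046 m and y of ring_large in the frame of arbor between -0.005 and 0.005 m and angle between each of ring_large, ring_medium, ring_small's own z axis and vertical below 0.08 rad and z of ring_medium in the frame of arbor between 0.041 and 0.0465 m and x of ring_medium in the frame of arbor between 0.002 and 0.046 m and y of ring_medium in the frame of arbor between -0.005 and 0.005 m and z of ring_small in the frame of arbor between 0.053 and 0.059 m and x of ring_small in the frame of arbor between 0.002 and 0.046 m and y of ring_small in the frame of arbor between -0.005 and 0.005 m and linear speed of each of ring_large, ring_medium, ring_small below 0.01 m/s); the robot touches nothing.
It fails at once if the arbor (plate, spindle or collar) is pressed with more than 35 N (contact force between arbor and anything else above 35 N).
It fails at once if the large ring is dropped or falls down the spindle (faster than 0.4 m/s when below the spindle's top) (z of ring_large in the frame of arbor between 0.03 and 0.088 m and x of ring_large in the frame of arbor between 0.002 and 0.046 m and y of ring_large in the frame of arbor between -0.005 and 0.005 m and linear speed of ring_large above 0.4 m/s).
It fails at once if the medium ring is dropped or falls down the spindle (faster than 0.4 m/s when below the spindle's top) (z of ring_medium in the frame of arbor between 0.03 and 0.088 m and x of ring_medium in the frame of arbor between 0.002 and 0.046 m and y of ring_medium in the frame of arbor between -0.005 and 0.005 m and linear speed of ring_medium above 0.4 m/s).
It fails at once if the small ring is dropped or falls down the spindle (faster than 0.4 m/s when below the spindle's top) (z of ring_small in the frame of arbor between 0.03 and 0.088 m and x of ring_small in the frame of arbor between 0.002 and 0.046 m and y of ring_small in the frame of arbor between -0.005 and 0.005 m and linear speed of ring_small above 0.4 m/s).
It fails at once if brush, jar or punch moved by more than 20 mm (distance of any of brush, jar, dapping_punch from where it was at the start of the episode above 0.02 m).
It also fails if it takes over 72 s, if anything falls off the work surface, if the arm or the gripper's body presses on something with over 40 N, if the wrist force passes 120 N, or if a joint passes its speed limit or range.

## Working session

There is one attempt and no reset: what is moved stays moved. The work goes in short steps, Python scripts to look and compute and a tool call to move; the robot and the scene stay as the last step left them, time stands still between calls to the robot, and variables do not carry over. Pictures are saved under pics/ and viewed, at most 10 in all, crops included, and the job is handed in when it is done.

Besides the shell and the picture viewer there is one more tool, called after ">>>" as name(argument=value, ...), one argument or row to a line, values as JSON. step_arm: Moves the arm, as the interface text tells. Shifts and turns lie within -1 to 1; 1 stands for 0.1 m of shift or 90 degrees of turn. Its arguments: {"type":"object","properties":{"plan":{"type":"array"},"grip_force":{"type":"number"}},"required":["plan"]}

```bash
mkdir -p pics; cat > h.py <<'E'
import numpy as np, cv2
from station import telemetry, viewer, hand_in, ctrl
def world(p):
    z=p["z_map"];v,u=np.mgrid[0:480,0:640]
    c=np.stack([(u-p["cx"])/p["fx"]*z,(v-p["cy"])/p["fy"]*z,z],-1)
    return (c-np.array(p["t"]))@np.array(p["R"])
def save(p,n): cv2.imwrite(f"pics/{n}.png",p["img"][:,:,::-1])
E
python3 - <<'E'
from h import *
o=telemetry.get_obs();print({k:np.round(v,3) for k,v in o.items()},ctrl.tcp_to_tips)
for n in("top","scene"):
    p=viewer.camera(n);save(p,n);W=world(p);print(n,p["fx"],np.round(-np.array(p["R"]).T@p["t"],3))
    for k in["arbor","ring_large","ring_medium","ring_small","jar","dapping_punch","brush"]:
        for d in viewer.recognise(k,p)[:3]:
            r=d["rect"];a,b,c,e=[int(x) for x in r]
            w=W[b:e+1,a:c+1].reshape(-1,3);w=w[(w[:,2]>.005)&(w[:,2]<.12)]
            print(k,round(d["score"],2),np.round(r),np.round([w.min(0),w.max(0)],3).tolist() if len(w) else None)
E
```

```text
{'time_s': np.float64(0.0), 'qpos': array([ 1.269,  0.3  ,  1.522, -0.   ,  1.321, -0.067]), 'joint_vel': array([-0.   , -0.   ,  0.001,  0.002,  0.001, -0.001]), 'tau': array([ 1.0000e-03, -5.3181e+01, -3.5273e+01,  7.1000e-02,  2.4000e-02,
       -0.0000e+00]), 'ee_pos': array([0.128, 0.535, 0.222]), 'eef_rot': array([-3.14 , -0.   ,  2.907]), 'force': array([-0.661,  0.008, -0.321]), 'moment': array([ 0.025, -0.006,  0.003]), 'grip_force': np.float64(0.0), 'grip_width': np.float64(0.094)} 0.017
top 505.6044147854617 [0.415 0.041 1.014]
arbor 0.81 [213. 228. 279. 296.] [[0.478, 0.085, 0.005], [0.615, 0.215, 0.091]]
ring_large 0.84 [367. 207. 396. 241.] [[0.598, -0.154, 0.005], [0.657, -0.095, 0.017]]
ring_large 0.38 [126. 325. 153. 345.] [[0.384, 0.331, 0.005], [0.422, 0.359, 0.073]]
ring_medium 0.65 [461. 270. 482. 294.] [[0.481, -0.323, 0.005], [0.526, -0.278, 0.016]]
ring_small 0.8 [364. 320. 384. 342.] [[0.389, -0.125, 0.006], [0.428, -0.087, 0.016]]
ring_small 0.71 [314. 283. 336. 306.] [[0.459, -0.029, 0.006], [0.503, 0.007, 0.015]]
ring_small 0.6 [358. 281. 378. 298.] [[0.47
[... 548 characters left out ...]
005], [0.657, -0.092, 0.015]]
ring_large 0.47 [409. 345. 449. 400.] [[0.568, 0.319, 0.005], [0.619, 0.37, 0.063]]
ring_medium 0.56 [273. 182. 294. 195.] [[0.477, -0.322, 0.005], [0.527, -0.271, 0.014]]
ring_small 0.71 [322. 197. 338. 210.] [[0.43, -0.188, 0.005], [0.467, -0.148, 0.015]]
ring_small 0.6 [348. 236. 367. 249.] [[0.46, -0.03, 0.005], [0.497, 0.01, 0.015]]
ring_small 0.46 [326. 221. 341. 235.] [[0.471, -0.113, 0.005], [0.509, -0.073, 0.015]]
jar 0.75 [408. 346. 452. 402.] [[0.568, 0.319, 0.005], [0.619, 0.37, 0.063]]
dapping_punch 0.6 [512. 308. 542. 354.] [[0.388, 0.332, 0.005], [0.424, 0.367, 0.072]]
brush 0.76 [174. 267. 262. 311.] [[0.698, -0.034, 0.005], [0.86, 0.015, 0.022]]
```

View pics/top.png

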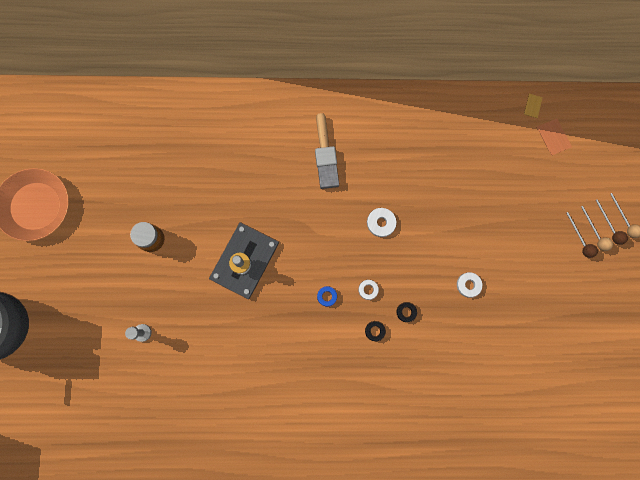

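```bash
python3 - <<'E'
from h import *
p=viewer.camera("top");W=world(p)
def fit(m):
    w=W[m]; return w
sp=(W[...,2]>.075)&(W[...,2]<.1)&(abs(W[...,0]-.55)<.1)&(abs(W[...,1]-.15)<.1)
print("spindle top",sp.sum(),W[sp].mean(0),W[sp].min(0),W[sp].max(0))
co=(W[...,2]>.036)&(W[...,2]<.055)&(abs(W[...,0]-.55)<.1)&(abs(W[...,1]-.15)<.1)
print("collar",co.sum(),W[co].mean(0),np.median(W[co][:,2]),cv2.minEnclosingCircle(W[co][:,:2].astype(np.float32)))
pl=(W[...,2]>.0055)&(W[...,2]<.02)&(abs(W[...,0]-.55)<.1)&(abs(W[...,1]-.15)<.1)
print("plate",cv2.minAreaRect((W[pl][:,:2]*1000).astype(np.float32)),np.median(W[pl][:,2]))
m=(W[...,2]>.006)&(W[...,2]<.02)
n,l,s,c=cv2.connectedComponentsWithStats(m.astype(np.uint8))
for i in range(1,n):
    if s[i,4]>60:
        k=l==i;print(s[i],np.round(W[k].mean(0),4),np.round(cv2.minEnclosingCircle(W[k][:,:2].astype(np.float32))[0],4),round(cv2.minEnclosingCircle(W[k][:,:2].astype(np.float32))[1],4),p["img"][k].mean(0).round())
E
```

```text
spindle top 77 [0.5383697  0.15702489 0.08597866] [0.53058775 0.14866814 0.0761196 ] [0.54749654 0.16618796 0.09050069]
collar 243 [0.53714354 0.15613161 0.04571154] 0.04557186012314667 ((0.5389741063117981, 0.15754728019237518), 0.019816217944025993)
plate ((538.9780883789062, 133.25802612304688), (135.07504272460938, 129.5309600830078), 63.68873596191406) 0.011223147004400556
[ 315  113   24   76 1013] [ 0.7622 -0.0113  0.0164] [ 0.7788 -0.0107] 0.0814 [153. 141. 128.]
[   0  168   68   73 1739] [0.6643 0.5843 0.0128] [0.6593 0.5797] 0.0751 [173. 105.  68.]
[367 208  30  29 590] [ 0.6272 -0.1243  0.0109] [ 0.6281 -0.1245] 0.0305 [214. 215. 215.]
[625 220  15  18  73] [ 0.6108 -0.6343  0.0143] [ 0.6155 -0.6372] 0.0202 [147. 119.  90.]
[ 209  222   70   77 2573] [0.5483 0.1517 0.0113] [0.5493 0.1528] 0.0776 [78. 79. 80.]
[610 223  14  22  77] [ 0.5991 -0.6021  0.0141] [ 0.6054 -0.6045] 0.0233 [93. 71. 59.]
[594 231  15  20  77] [ 0.5852 -0.5704  0.0139] [ 0.5904 -0.5725] 0.0225 [149. 122.  93.]
[582 241  11  17  70] [ 0.5698 -0.5378  0.015 ] [ 0.5726 -0.5409] 0.018 [87. 64. 50.]
[457 272  26  25 419] [ 0.5008 -0.298   0.0112] [ 0.5009 -0.2987] 0.0254 [211. 211. 211.]
[359 280  20  20 234] [ 0.4905 -0.0954  0.0109] [ 0.4909 -0.0953] 0.0198 [212. 212. 213.]
[317 286  20  20 240] [ 0.4772 -0.0123  0.0111] [ 0.4774 -0.0124] 0.0198 [ 47.  93. 186.]
[397 302  20  20 242] [ 0.4462 -0.17    0.0109] [ 0.4467 -0.1702] 0.0199 [37. 35. 36.]
[365 321  21  21 247] [ 0.4093 -0.1072  0.0112] [ 0.4094 -0.1071] 0.0203 [38. 36. 37.]
[136 324  15  18 149] [0.4058 0.3434 0.0097] [0.4056 0.347 ] 0.0169 [142. 142. 140.]
```

>>> step_arm(
  plan=[
    {"rz": -0.075},
    {"rz": -0.0745},
    {"dx": -0.36,"dy": -0.34},
    {"dx": -0.36,"dy": -0.34},
    {"dx": -0.36,"dy": -0.34},
    {"dx": -0.36,"dy": -0.34},
    {"dx": -0.36,"dy": -0.34},
    {"dx": -0.36,"dy": -0.34},
    {"dx": -0.36,"dy": -0.34},
    {"dx": -0.36,"dy": -0.34},
  ],
  grip_force=30,
)

```text
$.plan[0]: bad value
```

```bash
cat >> h.py <<'E'
from scipy.spatial.transform import Rotation as Ro
def wrist():
    o=telemetry.get_obs();p=viewer.camera("wrist")
    T=np.array(p["tool_from_camera"]);R=Ro.from_euler("xyz",o["eef_rot"]).as_matrix()
    z=p["z_map"];v,u=np.mgrid[0:480,0:640]
    c=np.stack([(u-p["cx"])/p["fx"]*z,(v-p["cy"])/p["fy"]*z,z],-1)
    W=(c@T[:3,:3].T+T[:3,3])@R.T+o["ee_pos"]; W[z==0]=-1
    return o,p,W
def circ(W,c,r,lo,hi):
    m=(np.hypot(W[...,0]-c[0],W[...,1]-c[1])<r)&(W[...,2]>lo)&(W[...,2]<hi);w=W[m]
    if len(w)<20: return len(w),None
    c,r=cv2.minEnclosingCircle(w[:,:2].astype(np.float32))
    return len(w),np.round(c,4),round(r,4),np.round(np.median(w[:,2]),4)
E
python3 - <<'E'
from h import *
o,p,W=wrist();save(p,"w1");print(o["ee_pos"],o["eef_rot"],p["tool_from_camera"])
print(circ(W,(.539,.1575),.03,.083,.095),circ(W,(.539,.1575),.03,.04,.055))
E
```

```text
[0.12795832 0.53487691 0.22244957] [-3.14154505e+00  1.15729029e-05  2.90683961e+00] [[ 1.17355262e-03 -9.69577350e-01 -2.44782323e-01  6.99927691e-02]
 [ 9.99998898e-01  1.36041740e-03 -5.94318125e-04 -9.50682909e-04]
 [ 9.09243522e-04 -2.44781355e-01  9.69577878e-01 -1.61892672e-01]
 [ 0.00000000e+00  0.00000000e+00  0.00000000e+00  1.00000000e+00]]
(0, None) (0, None)
```

View pics/w1.png

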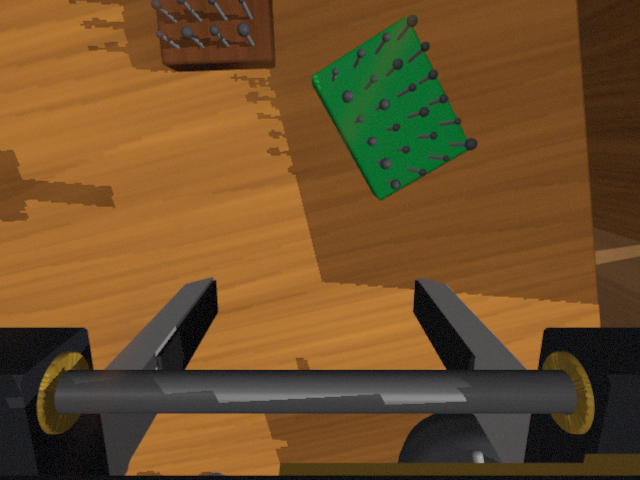

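The wrist picture is still of the start pose (an unrelated green block at 390,110; fingers at columns 215 and 415), because the plan was refused. Each row needs every field.

>>> step_arm(
  plan=[
    {"dx": 0,"dy": 0,"dz": 0,"rx": 0,"ry": 0,"rz": -0.075,"claw": 0},
    {"dx": 0,"dy": 0,"dz": 0,"rx": 0,"ry": 0,"rz": -0.0745,"claw": 0},
    {"dx": -0.36,"dy": -0.34,"dz": 0,"rx": 0,"ry": 0,"rz": 0,"claw": 0},
    {"dx": -0.36,"dy": -0.34,"dz": 0,"rx": 0,"ry": 0,"rz": 0,"claw": 0},
    {"dx": -0.36,"dy": -0.34,"dz": 0,"rx": 0,"ry": 0,"rz": 0,"claw": 0},
    {"dx": -0.36,"dy": -0.34,"dz": 0,"rx": 0,"ry": 0,"rz": 0,"claw": 0},
    {"dx": -0.36,"dy": -0.34,"dz": 0,"rx": 0,"ry": 0,"rz": 0,"claw": 0},
    {"dx": -0.36,"dy": -0.34,"dz": 0,"rx": 0,"ry": 0,"rz": 0,"claw": 0},
    {"dx": -0.36,"dy": -0.34,"dz": 0,"rx": 0,"ry": 0,"rz": 0,"claw": 0},
    {"dx": -0.36,"dy": -0.34,"dz": 0,"rx": 0,"ry": 0,"rz": 0,"claw": 0},
  ],
  grip_force=30,
)

```text
time_s: 1.9
ee_pos: [0.4172, 0.2612, 0.2227]
eef_rot: [3.141, 0.0, -3.142]
force: [0.9, 0.2, -0.6]
grip_width: 0.0942
grip_force: 0.0
```

```bash
python3 - <<'E'
from h import *
o,p,W=wrist();save(p,"w2");print(o["ee_pos"],o["eef_rot"],o["time_s"])
print(circ(W,(.539,.1575),.03,.083,.095),circ(W,(.539,.1575),.03,.04,.055))
E
```

```text
[0.4171749  0.26124075 0.22269845] [ 3.14129556e+00  4.80567300e-04 -3.14154951e+00] 1.9
(1, None) (717, array([0.5406, 0.1578]), 0.0198, np.float64(0.0464))
```

>>> step_arm(
  plan=[
    {"dx": -0.31,"dy": -0.26,"dz": 0,"rx": 0,"ry": 0,"rz": 0,"claw": 0},
    {"dx": -0.31,"dy": -0.26,"dz": 0,"rx": 0,"ry": 0,"rz": 0,"claw": 0},
    {"dx": -0.31,"dy": -0.26,"dz": 0,"rx": 0,"ry": 0,"rz": 0,"claw": 0},
    {"dx": -0.3,"dy": -0.26,"dz": 0,"rx": 0,"ry": 0,"rz": 0,"claw": 0},
    {"dx": 0,"dy": 0,"dz": 0,"rx": 0,"ry": 0,"rz": 0,"claw": 0},
    {"dx": 0,"dy": 0,"dz": 0,"rx": 0,"ry": 0,"rz": 0,"claw": 0},
  ],
)

```text
time_s: 2.55
ee_pos: [0.539, 0.1586, 0.222]
eef_rot: [-3.142, -0.001, 3.14]
force: [-0.4, 0.1, 0.2]
grip_width: 0.094
grip_force: 0.0
```

```bash
python3 - <<'E'
from h import *
o,p,W=wrist();save(p,"w2");print(o["ee_pos"],o["eef_rot"],o["time_s"])
print(circ(W,(.539,.1575),.03,.086,.095),circ(W,(.539,.1575),.03,.04,.055))
E
```

```text
[0.53898273 0.15857358 0.22203471] [-3.14154773e+00 -8.13833480e-04  3.14030995e+00] 2.55
(329, array([0.541 , 0.1572]), 0.0088, np.float64(0.0875)) (1082, array([0.5414, 0.1572]), 0.0202, np.float64(0.0462))
```

View pics/w2.png

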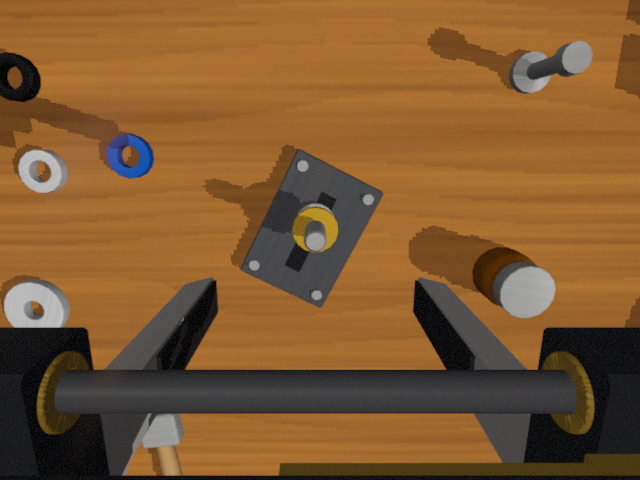

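>>> step_arm(
  plan=[
    {"dx": -0.127,"dy": -0.404,"dz": 0,"rx": 0,"ry": 0,"rz": 0,"claw": 0},
    {"dx": -0.127,"dy": -0.404,"dz": 0.1,"rx": 0,"ry": 0,"rz": 0,"claw": 0},
    {"dx": -0.127,"dy": -0.404,"dz": 0.2,"rx": 0,"ry": 0,"rz": 0,"claw": 0},
    {"dx": -0.127,"dy": -0.404,"dz": 0.2,"rx": 0,"ry": 0,"rz": 0,"claw": 0},
    {"dx": -0.127,"dy": -0.404,"dz": 0.2,"rx": 0,"ry": 0,"rz": 0,"claw": 0},
    {"dx": -0.127,"dy": -0.404,"dz": 0.2,"rx": 0,"ry": 0,"rz": 0,"claw": 0},
    {"dx": -0.127,"dy": -0.404,"dz": 0.2,"rx": 0,"ry": 0,"rz": 0,"claw": 0},
    {"dx": 0,"dy": 0,"dz": 0,"rx": 0,"ry": 0,"rz": 0,"claw": 0},
    {"dx": 0,"dy": 0,"dz": 0,"rx": 0,"ry": 0,"rz": 0,"claw": 0},
  ],
)

```text
time_s: 3.5
ee_pos: [0.6276, -0.1232, 0.1122]
eef_rot: [3.141, -0.001, 3.142]
force: [-0.1, 0.8, 0.8]
grip_width: 0.0933
grip_force: 0.0
```

```bash
python3 - <<'E'
from h import *
o,p,W=wrist();print(o["ee_pos"],o["eef_rot"],o["time_s"])
print(circ(W,(.628,-.1245),.045,.006,.02))
E
```

```text
[ 0.6276069  -0.12318362  0.11215301] [ 3.14120286e+00 -8.43082886e-04  3.14157114e+00] 3.5
(5157, array([ 0.6303, -0.1255]), 0.03, np.float64(0.0116))
```

>>> step_arm(
  plan=[
    {"dx": -0.027,"dy": -0.023,"dz": 0.2,"rx": 0,"ry": 0,"rz": 0,"claw": 0},
    {"dx": 0,"dy": 0,"dz": 0.3,"rx": 0,"ry": 0,"rz": 0,"claw": 0},
    {"dx": 0,"dy": 0,"dz": 0.3,"rx": 0,"ry": 0,"rz": 0,"claw": 0},
    {"dx": 0,"dy": 0,"dz": 0.12,"rx": 0,"ry": 0,"rz": 0,"claw": 0},
    {"dx": 0,"dy": 0,"dz": 0,"rx": 0,"ry": 0,"rz": 0,"claw": 0},
    {"dx": 0,"dy": 0,"dz": 0,"rx": 0,"ry": 0,"rz": 0,"claw": 1},
    {"dx": 0,"dy": 0,"dz": 0,"rx": 0,"ry": 0,"rz": 0,"claw": 1},
    {"dx": 0,"dy": 0,"dz": 0,"rx": 0,"ry": 0,"rz": 0,"claw": 1},
    {"dx": 0,"dy": 0,"dz": 0,"rx": 0,"ry": 0,"rz": 0,"claw": 1},
    {"dx": 0,"dy": 0,"dz": 0,"rx": 0,"ry": 0,"rz": 0,"claw": 1},
  ],
  grip_force=30,
)

```text
time_s: 4.55
ee_pos: [0.6308, -0.1262, 0.021]
eef_rot: [-3.142, 0.001, 3.142]
force: [-1.6, 0.7, 3.3]
grip_width: 0.0595
grip_force: 30.0
```

>>> step_arm(
  plan=[
    {"dx": 0,"dy": 0,"dz": -0.3,"rx": 0,"ry": 0,"rz": 0,"claw": 1},
    {"dx": 0,"dy": 0,"dz": -0.4,"rx": 0,"ry": 0,"rz": 0,"claw": 1},
    {"dx": 0,"dy": 0,"dz": -0.4,"rx": 0,"ry": 0,"rz": 0,"claw": 1},
    {"dx": 0.128,"dy": 0.405,"dz": -0.1,"rx": 0,"ry": 0,"rz": 0,"claw": 1},
    {"dx": 0.128,"dy": 0.405,"dz": 0,"rx": 0,"ry": 0,"rz": 0,"claw": 1},
    {"dx": 0.128,"dy": 0.405,"dz": 0,"rx": 0,"ry": 0,"rz": 0,"claw": 1},
    {"dx": 0.128,"dy": 0.405,"dz": 0,"rx": 0,"ry": 0,"rz": 0,"claw": 1},
    {"dx": 0.128,"dy": 0.405,"dz": 0,"rx": 0,"ry": 0,"rz": 0,"claw": 1},
    {"dx": 0.128,"dy": 0.405,"dz": 0,"rx": 0,"ry": 0,"rz": 0,"claw": 1},
    {"dx": 0.128,"dy": 0.405,"dz": 0,"rx": 0,"ry": 0,"rz": 0,"claw": 1},
  ],
)

```text
time_s: 5.55
ee_pos: [0.5402, 0.1588, 0.1406]
eef_rot: [3.142, 0.0, 3.141]
force: [0.9, 1.1, -1.7]
grip_width: 0.0594
grip_force: 30.0
```

>>> step_arm(
  plan=[
    {"dx": 0,"dy": 0,"dz": 0,"rx": 0,"ry": 0,"rz": 0,"claw": 1},
    {"dx": 0,"dy": 0,"dz": 0,"rx": 0,"ry": 0,"rz": 0,"claw": 1},
  ],
)

```text
time_s: 5.75
ee_pos: [0.5408, 0.1578, 0.1405]
eef_rot: [-3.141, 0.0, -3.14]
force: [0.1, -0.4, -1.0]
grip_width: 0.0594
grip_force: 30.0
```

```bash
python3 - <<'E'
from h import *
o,p,W=wrist();save(p,"w3");print(o["ee_pos"],o["eef_rot"],o["time_s"],o["force"])
e=o["ee_pos"]; print(circ(W,e[:2],.033,e[2]-.014,e[2]-.004),circ(W,(.541,.1572),.035,.04,.055))
E
```

```text
[0.54077719 0.15784915 0.14053779] [-3.14142964e+00  1.26263013e-04 -3.13989092e+00] 5.75 [ 0.06306103 -0.3653009  -1.04883576]
(11379, array([0.5392, 0.1578]), 0.0327, np.float64(0.1312)) (385, array([0.5317, 0.1575]), 0.0173, np.float64(0.0459))
```

View pics/w3.png

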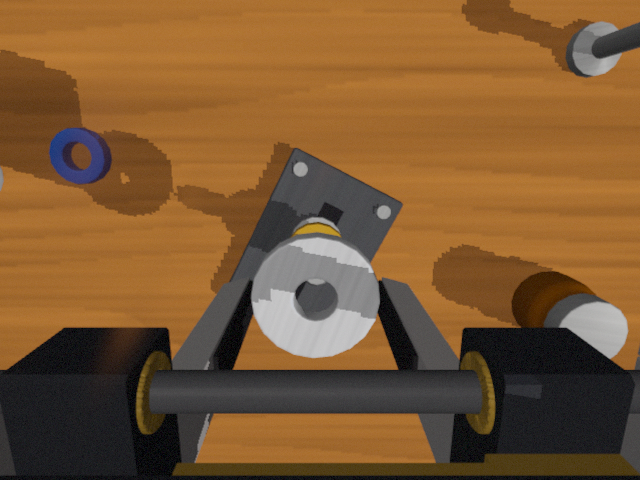

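```bash
cat >> h.py <<'E'
def ring_in_hand(o,p,W,R,down=.009):
    # ring top face = near-horizontal plane at TCP z - down, excluding finger pixels (|y| outside ring)
    e=o["ee_pos"]; m=(abs(W[...,2]-(e[2]-down))<.003)&(np.hypot(W[...,0]-e[0],W[...,1]-e[1])<R+.006)&(abs(W[...,1]-e[1])<R*.9)
    m=m.astype(np.uint8); m=cv2.morphologyEx(m,cv2.MORPH_OPEN,np.ones((5,5)))
    cs,h=cv2.findContours(m,cv2.RETR_CCOMP,cv2.CHAIN_APPROX_NONE)
    i=max((k for k in range(len(cs)) if h[0][k][3]>=0),key=lambda k:cv2.contourArea(cs[k]))
    q=np.array([W[v,u] for u,v in cs[i][:,0]]);q=q[abs(q[:,2]-(e[2]-down))<.003]
    o_=np.array([W[v,u] for u,v in max(cs,key=cv2.contourArea)[:,0]])
    def fit(a):
        s=np.linalg.lstsq(np.c_[2*a[:,:2],np.ones(len(a))],(a[:,:2]**2).sum(1),rcond=None)[0]
        return np.round(s[:2],4),round(float(np.sqrt(s[2]+s[:2]@s[:2])),4)
    return "bore",fit(q),"outer",fit(o_[abs(o_[:,1]-e[1])<R*.85]),"z",np.median(W[m>0][:,2])
E
python3 - <<'E'
from h import *
o,p,W=wrist();print(o["ee_pos"])
print(ring_in_hand(o,p,W,.030))
E
```

```text
[0.54106828 0.15701433 0.14048216]
('bore', (array([0.5401, 0.1561]), 0.0104), 'outer', (array([0.5402, 0.1563]), 0.0291), 'z', np.float64(0.13116952267755433))
```

>>> step_arm(
  plan=[
    {"dx": -0.008,"dy": 0.009,"dz": 0.09,"rx": 0,"ry": 0,"rz": 0,"claw": 1},
    {"dx": 0,"dy": 0,"dz": 0.1,"rx": 0,"ry": 0,"rz": 0,"claw": 1},
    {"dx": 0,"dy": 0,"dz": 0.08,"rx": 0,"ry": 0,"rz": 0,"claw": 1},
    {"dx": 0,"dy": 0,"dz": 0.02,"rx": 0,"ry": 0,"rz": 0,"claw": 1},
    {"dx": 0,"dy": 0,"dz": 0.015,"rx": 0,"ry": 0,"rz": 0,"claw": 1},
    {"dx": 0,"dy": 0,"dz": 0.015,"rx": 0,"ry": 0,"rz": 0,"claw": 1},
    {"dx": 0,"dy": 0,"dz": 0.01,"rx": 0,"ry": 0,"rz": 0,"claw": 1},
    {"dx": 0,"dy": 0,"dz": 0,"rx": 0,"ry": 0,"rz": 0,"claw": 1},
  ],
)

```text
time_s: 6.65
ee_pos: [0.5418, 0.1583, 0.1075]
eef_rot: [3.142, 0.0, -3.141]
force: [-0.1, -0.2, -1.1]
grip_width: 0.0594
grip_force: 30.0
```

>>> step_arm(
  plan=[
    {"dx": 0,"dy": 0,"dz": 0.015,"rx": 0,"ry": 0,"rz": 0,"claw": 1},
    {"dx": 0,"dy": 0,"dz": 0.015,"rx": 0,"ry": 0,"rz": 0,"claw": 1},
    {"dx": 0,"dy": 0,"dz": 0.015,"rx": 0,"ry": 0,"rz": 0,"claw": 1},
    {"dx": 0,"dy": 0,"dz": 0,"rx": 0,"ry": 0,"rz": 0,"claw": 1},
  ],
)

```text
time_s: 7.05
ee_pos: [0.5417, 0.1582, 0.1027]
eef_rot: [-3.142, -0.0, -3.142]
force: [-0.1, 1.1, -0.6]
grip_width: 0.0594
grip_force: 30.0
```

>>> step_arm(
  plan=[
    {"dx": 0,"dy": 0,"dz": 0.03,"rx": 0,"ry": 0,"rz": 0,"claw": 1},
    {"dx": 0,"dy": 0,"dz": 0.03,"rx": 0,"ry": 0,"rz": 0,"claw": 1},
    {"dx": 0,"dy": 0,"dz": 0.03,"rx": 0,"ry": 0,"rz": 0,"claw": 1},
    {"dx": 0,"dy": 0,"dz": 0.03,"rx": 0,"ry": 0,"rz": 0,"claw": 1},
    {"dx": 0,"dy": 0,"dz": 0.03,"rx": 0,"ry": 0,"rz": 0,"claw": 1},
    {"dx": 0,"dy": 0,"dz": 0.03,"rx": 0,"ry": 0,"rz": 0,"claw": 1},
    {"dx": 0,"dy": 0,"dz": 0.03,"rx": 0,"ry": 0,"rz": 0,"claw": 1},
    {"dx": 0,"dy": 0,"dz": 0.03,"rx": 0,"ry": 0,"rz": 0,"claw": 1},
    {"dx": 0,"dy": 0,"dz": 0.03,"rx": 0,"ry": 0,"rz": 0,"claw": 1},
    {"dx": 0,"dy": 0,"dz": 0,"rx": 0,"ry": 0,"rz": 0,"claw": 1},
  ],
)

```text
time_s: 8.05
ee_pos: [0.5416, 0.1582, 0.0755]
eef_rot: [-3.141, -0.001, -3.142]
force: [0.0, -0.6, -1.8]
grip_width: 0.0594
grip_force: 30.0
```

>>> step_arm(
  plan=[
    {"dx": 0,"dy": 0,"dz": 0.02,"rx": 0,"ry": 0,"rz": 0,"claw": 1},
    {"dx": 0,"dy": 0,"dz": 0.02,"rx": 0,"ry": 0,"rz": 0,"claw": 1},
    {"dx": 0,"dy": 0,"dz": 0.02,"rx": 0,"ry": 0,"rz": 0,"claw": 1},
    {"dx": 0,"dy": 0,"dz": 0.01,"rx": 0,"ry": 0,"rz": 0,"claw": 1},
    {"dx": 0,"dy": 0,"dz": 0.01,"rx": 0,"ry": 0,"rz": 0,"claw": 1},
    {"dx": 0,"dy": 0,"dz": 0.01,"rx": 0,"ry": 0,"rz": 0,"claw": 1},
    {"dx": 0,"dy": 0,"dz": 0.01,"rx": 0,"ry": 0,"rz": 0,"claw": 1},
  ],
)

```text
time_s: 8.75
ee_pos: [0.5419, 0.1583, 0.0665]
eef_rot: [3.142, 0.0, -3.142]
force: [-3.6, -0.2, 7.7]
grip_width: 0.0594
grip_force: 30.0
```

>>> step_arm(
  plan=[
    {"dx": 0,"dy": 0,"dz": 0.01,"rx": 0,"ry": 0,"rz": 0,"claw": 1},
    {"dx": 0,"dy": 0,"dz": 0.01,"rx": 0,"ry": 0,"rz": 0,"claw": 1},
    {"dx": 0,"dy": 0,"dz": 0.01,"rx": 0,"ry": 0,"rz": 0,"claw": 1},
    {"dx": 0,"dy": 0,"dz": 0.01,"rx": 0,"ry": 0,"rz": 0,"claw": 1},
    {"dx": 0,"dy": 0,"dz": 0.01,"rx": 0,"ry": 0,"rz": 0,"claw": 1},
    {"dx": 0,"dy": 0,"dz": 0.01,"rx": 0,"ry": 0,"rz": 0,"claw": 1},
  ],
)

```text
time_s: 9.35
ee_pos: [0.5419, 0.1582, 0.0606]
eef_rot: [3.142, 0.0, -3.141]
force: [-3.1, -0.0, 7.0]
grip_width: 0.0597
grip_force: 30.0
```

>>> step_arm(
  plan=[
    {"dx": 0,"dy": 0,"dz": 0.01,"rx": 0,"ry": 0,"rz": 0,"claw": 1},
    {"dx": 0,"dy": 0,"dz": 0.01,"rx": 0,"ry": 0,"rz": 0,"claw": 1},
    {"dx": 0,"dy": 0,"dz": 0.01,"rx": 0,"ry": 0,"rz": 0,"claw": 1},
    {"dx": 0,"dy": 0,"dz": 0.01,"rx": 0,"ry": 0,"rz": 0,"claw": 1},
    {"dx": 0,"dy": 0,"dz": 0.01,"rx": 0,"ry": 0,"rz": 0,"claw": 1},
  ],
)

```text
time_s: 9.85
ee_pos: [0.5419, 0.1582, 0.0555]
eef_rot: [3.142, 0.0, -3.142]
force: [-3.5, -0.6, 7.0]
grip_width: 0.0594
grip_force: 30.0
```

>>> step_arm(
  plan=[
    {"dx": 0,"dy": 0,"dz": 0.01,"rx": 0,"ry": 0,"rz": 0,"claw": 1},
    {"dx": 0,"dy": 0,"dz": 0.005,"rx": 0,"ry": 0,"rz": 0,"claw": 1},
  ],
)

```text
time_s: 10.05
ee_pos: [0.5418, 0.1582, 0.054]
eef_rot: [3.142, 0.0, -3.142]
force: [-4.0, -1.9, 7.5]
grip_width: 0.0591
grip_force: 30.0
```

>>> step_arm(
  plan=[
    {"dx": 0,"dy": 0,"dz": 0.005,"rx": 0,"ry": 0,"rz": 0,"claw": 1},
  ],
)

```text
time_s: 10.15
ee_pos: [0.5419, 0.1582, 0.0535]
eef_rot: [3.142, 0.0, -3.142]
force: [-3.2, -1.4, 6.2]
grip_width: 0.0595
grip_force: 30.0
```

>>> step_arm(
  plan=[
    {"dx": 0,"dy": 0,"dz": 0.003,"rx": 0,"ry": 0,"rz": 0,"claw": 1},
  ],
)

```text
time_s: 10.25
ee_pos: [0.5418, 0.1582, 0.0532]
eef_rot: [3.142, 0.0, -3.142]
force: [-3.7, -0.2, 7.0]
grip_width: 0.0594
grip_force: 30.0
```

>>> step_arm(
  plan=[
    {"dx": 0,"dy": 0,"dz": 0.005,"rx": 0,"ry": 0,"rz": 0,"claw": 1},
  ],
)

```text
time_s: 10.35
ee_pos: [0.5419, 0.1583, 0.0529]
eef_rot: [3.142, 0.0, -3.141]
force: [-4.6, -2.4, 13.3]
grip_width: 0.0595
grip_force: 30.0
```

>>> step_arm(
  plan=[
    {"dx": 0,"dy": 0,"dz": 0.003,"rx": 0,"ry": 0,"rz": 0,"claw": 1},
  ],
)

```text
time_s: 10.45
ee_pos: [0.5419, 0.1582, 0.0528]
eef_rot: [3.142, 0.0, -3.142]
force: [-5.8, -2.4, 13.8]
grip_width: 0.0592
grip_force: 30.0
```

>>> step_arm(
  plan=[
    {"dx": 0,"dy": 0,"dz": 0,"rx": 0,"ry": 0,"rz": 0,"claw": 0},
    {"dx": 0,"dy": 0,"dz": 0,"rx": 0,"ry": 0,"rz": 0,"claw": 0},
    {"dx": 0,"dy": 0,"dz": 0,"rx": 0,"ry": 0,"rz": 0,"claw": 0},
    {"dx": 0,"dy": 0,"dz": 0,"rx": 0,"ry": 0,"rz": 0,"claw": 0},
    {"dx": 0,"dy": 0,"dz": -0.2,"rx": 0,"ry": 0,"rz": 0,"claw": 0},
    {"dx": 0,"dy": 0,"dz": -0.4,"rx": 0,"ry": 0,"rz": 0,"claw": 0},
    {"dx": 0,"dy": 0,"dz": -0.5,"rx": 0,"ry": 0,"rz": 0,"claw": 0},
    {"dx": 0,"dy": 0,"dz": 0,"rx": 0,"ry": 0,"rz": 0,"claw": 0},
  ],
)

```text
time_s: 11.25
ee_pos: [0.5441, 0.1588, 0.1683]
eef_rot: [3.139, 0.01, -3.141]
force: [0.3, -0.3, -0.2]
grip_width: 0.0938
grip_force: 0.0
```

```bash
python3 - <<'E'
from h import *
o,p,W=wrist();print(o["ee_pos"],o["time_s"],o["grip_width"])
print(circ(W,(.541,.1572),.02,.086,.095),circ(W,(.541,.1572),.034,.04,.05),circ(W,(.541,.1572),.024,.02,.038))
p=viewer.camera("top");W=world(p);print(circ(W,(.539,.1572),.04,.03,.05))
E
```

```text
[0.54411839 0.15878342 0.16828362] 11.25 0.09380738712391004
(489, array([0.5409, 0.157 ]), 0.0086, np.float64(0.0876)) (4023, array([0.5415, 0.1571]), 0.0301, np.float64(0.0436)) (39, array([0.5424, 0.1572]), 0.0099, np.float64(0.0341))
(0, None)
```

>>> step_arm(
  plan=[
    {"dx": 0.039,"dy": -0.458,"dz": 0,"rx": 0,"ry": 0,"rz": 0,"claw": 0},
    {"dx": 0.039,"dy": -0.458,"dz": 0,"rx": 0,"ry": 0,"rz": 0,"claw": 0},
    {"dx": 0.039,"dy": -0.458,"dz": 0,"rx": 0,"ry": 0,"rz": 0,"claw": 0},
    {"dx": 0.039,"dy": -0.458,"dz": 0.1,"rx": 0,"ry": 0,"rz": 0,"claw": 0},
    {"dx": 0.039,"dy": -0.458,"dz": 0.1,"rx": 0,"ry": 0,"rz": 0,"claw": 0},
    {"dx": 0.039,"dy": -0.458,"dz": 0.1,"rx": 0,"ry": 0,"rz": 0,"claw": 0},
    {"dx": 0.039,"dy": -0.458,"dz": 0.1,"rx": 0,"ry": 0,"rz": 0,"claw": 0},
    {"dx": 0.039,"dy": -0.458,"dz": 0.1,"rx": 0,"ry": 0,"rz": 0,"claw": 0},
    {"dx": 0.039,"dy": -0.458,"dz": 0,"rx": 0,"ry": 0,"rz": 0,"claw": 0},
    {"dx": 0.039,"dy": -0.458,"dz": 0,"rx": 0,"ry": 0,"rz": 0,"claw": 0},
  ],
)

```text
time_s: 12.35
ee_pos: [0.5016, -0.3012, 0.1097]
eef_rot: [3.14, -0.003, 3.141]
force: [0.9, 1.3, -0.4]
grip_width: 0.094
grip_force: 0.0
```

>>> step_arm(
  plan=[
    {"dx": 0,"dy": 0,"dz": 0,"rx": 0,"ry": 0,"rz": 0,"claw": 0},
    {"dx": 0,"dy": 0,"dz": 0,"rx": 0,"ry": 0,"rz": 0,"claw": 0},
  ],
)

```text
time_s: 12.55
ee_pos: [0.5019, -0.2999, 0.11]
eef_rot: [3.14, -0.002, 3.14]
force: [-0.4, 0.1, -0.7]
grip_width: 0.0938
grip_force: 0.0
```

```bash
python3 - <<'E'
from h import *
o,p,W=wrist();print(o["ee_pos"],o["eef_rot"],o["time_s"],o["qpos"][5])
print(circ(W,(.503,-.2997),.04,.006,.02))
E
```

```text
[ 0.50186886 -0.29994121  0.11003309] [ 3.13987413e+00 -2.30332884e-03  3.13990193e+00] 12.55 -2.17054176002967
(3466, array([ 0.5032, -0.2997]), 0.025, np.float64(0.0116))
```

>>> step_arm(
  plan=[
    {"dx": -0.015,"dy": 0.0,"dz": 0.2,"rx": 0,"ry": 0,"rz": 0,"claw": 0},
    {"dx": 0,"dy": 0,"dz": 0.3,"rx": 0,"ry": 0,"rz": 0,"claw": 0},
    {"dx": 0,"dy": 0,"dz": 0.3,"rx": 0,"ry": 0,"rz": 0,"claw": 0},
    {"dx": 0,"dy": 0,"dz": 0.095,"rx": 0,"ry": 0,"rz": 0,"claw": 0},
    {"dx": 0,"dy": 0,"dz": 0,"rx": 0,"ry": 0,"rz": 0,"claw": 0},
    {"dx": 0,"dy": 0,"dz": 0,"rx": 0,"ry": 0,"rz": 0,"claw": 1},
    {"dx": 0,"dy": 0,"dz": 0,"rx": 0,"ry": 0,"rz": 0,"claw": 1},
    {"dx": 0,"dy": 0,"dz": 0,"rx": 0,"ry": 0,"rz": 0,"claw": 1},
    {"dx": 0,"dy": 0,"dz": 0,"rx": 0,"ry": 0,"rz": 0,"claw": 1},
    {"dx": 0,"dy": 0,"dz": 0,"rx": 0,"ry": 0,"rz": 0,"claw": 1},
  ],
)

```text
time_s: 13.6
ee_pos: [0.5044, -0.2999, 0.0227]
eef_rot: [-3.141, 0.0, 3.142]
force: [0.3, -0.1, 0.4]
grip_width: 0.0573
grip_force: 0.0
```

>>> step_arm(
  plan=[
    {"dx": 0,"dy": 0,"dz": 0,"rx": 0,"ry": 0,"rz": 0,"claw": 1},
    {"dx": 0,"dy": 0,"dz": 0,"rx": 0,"ry": 0,"rz": 0,"claw": 1},
  ],
)

```text
time_s: 13.8
ee_pos: [0.5043, -0.2998, 0.0225]
eef_rot: [-3.142, 0.0, -3.142]
force: [-1.6, 0.4, 3.0]
grip_width: 0.0493
grip_force: 30.0
```

>>> step_arm(
  plan=[
    {"dx": 0,"dy": 0,"dz": -0.3,"rx": 0,"ry": 0,"rz": 0,"claw": 1},
    {"dx": 0,"dy": 0,"dz": -0.4,"rx": 0,"ry": 0,"rz": 0,"claw": 1},
    {"dx": 0,"dy": 0,"dz": -0.5,"rx": 0,"ry": 0,"rz": 0,"claw": 1},
  ],
)

```text
time_s: 14.1
ee_pos: [0.5035, -0.2993, 0.1423]
eef_rot: [3.14, -0.003, -3.142]
force: [1.4, -0.4, -0.2]
grip_width: 0.0495
grip_force: 30.0
```

>>> step_arm(
  plan=[
    {"dx": -0.038,"dy": 0.458,"dz": 0,"rx": 0,"ry": 0,"rz": 0,"claw": 1},
    {"dx": -0.038,"dy": 0.458,"dz": 0,"rx": 0,"ry": 0,"rz": 0,"claw": 1},
    {"dx": -0.038,"dy": 0.458,"dz": 0,"rx": 0,"ry": 0,"rz": 0,"claw": 1},
    {"dx": -0.038,"dy": 0.458,"dz": 0,"rx": 0,"ry": 0,"rz": 0,"claw": 1},
    {"dx": -0.038,"dy": 0.458,"dz": 0,"rx": 0,"ry": 0,"rz": 0,"claw": 1},
    {"dx": -0.038,"dy": 0.458,"dz": 0,"rx": 0,"ry": 0,"rz": 0,"claw": 1},
    {"dx": -0.038,"dy": 0.458,"dz": 0,"rx": 0,"ry": 0,"rz": 0,"claw": 1},
    {"dx": -0.038,"dy": 0.458,"dz": 0,"rx": 0,"ry": 0,"rz": 0,"claw": 1},
    {"dx": -0.038,"dy": 0.458,"dz": 0,"rx": 0,"ry": 0,"rz": 0,"claw": 1},
    {"dx": -0.038,"dy": 0.458,"dz": 0,"rx": 0,"ry": 0,"rz": 0,"claw": 1},
  ],
)

```text
time_s: 15.1
ee_pos: [0.5421, 0.1601, 0.1424]
eef_rot: [-3.142, 0.0, -3.142]
force: [0.7, -0.6, -0.4]
grip_width: 0.0489
grip_force: 30.0
```

>>> step_arm(
  plan=[
    {"dx": 0,"dy": 0,"dz": 0,"rx": 0,"ry": 0,"rz": 0,"claw": 1},
    {"dx": 0,"dy": 0,"dz": 0,"rx": 0,"ry": 0,"rz": 0,"claw": 1},
    {"dx": 0,"dy": 0,"dz": 0,"rx": 0,"ry": 0,"rz": 0,"claw": 1},
  ],
)

```text
time_s: 15.4
ee_pos: [0.5422, 0.1573, 0.1422]
eef_rot: [-3.141, -0.0, 3.141]
force: [-0.2, -0.2, 0.1]
grip_width: 0.0496
grip_force: 30.0
```

```bash
python3 - <<'E'
from h import *
o,p,W=wrist();print(o["ee_pos"],o["eef_rot"])
print(ring_in_hand(o,p,W,.025,.0105))
E
```

```text
[0.5422308  0.15730755 0.14222331] [-3.14132891e+00 -2.97252854e-04  3.14092708e+00]
('bore', (array([0.5409, 0.1563]), 0.0102), 'outer', (array([0.541, 0.156]), 0.0242), 'z', np.float64(0.1313142412670605))
```

>>> step_arm(
  plan=[
    {"dx": 0,"dy": 0.009,"dz": 0.09,"rx": 0,"ry": 0,"rz": 0,"claw": 1},
    {"dx": 0,"dy": 0,"dz": 0.1,"rx": 0,"ry": 0,"rz": 0,"claw": 1},
    {"dx": 0,"dy": 0,"dz": 0.08,"rx": 0,"ry": 0,"rz": 0,"claw": 1},
    {"dx": 0,"dy": 0,"dz": 0.02,"rx": 0,"ry": 0,"rz": 0,"claw": 1},
    {"dx": 0,"dy": 0,"dz": 0.015,"rx": 0,"ry": 0,"rz": 0,"claw": 1},
    {"dx": 0,"dy": 0,"dz": 0.015,"rx": 0,"ry": 0,"rz": 0,"claw": 1},
    {"dx": 0,"dy": 0,"dz": 0.01,"rx": 0,"ry": 0,"rz": 0,"claw": 1},
    {"dx": 0,"dy": 0,"dz": 0,"rx": 0,"ry": 0,"rz": 0,"claw": 1},
  ],
)

```text
time_s: 16.25
ee_pos: [0.5423, 0.1591, 0.1094]
eef_rot: [3.142, 0.0, -3.142]
force: [-1.0, -0.1, -0.2]
grip_width: 0.0492
grip_force: 30.0
```

>>> step_arm(
  plan=[
    {"dx": 0,"dy": 0,"dz": 0.015,"rx": 0,"ry": 0,"rz": 0,"claw": 1},
    {"dx": 0,"dy": 0,"dz": 0.015,"rx": 0,"ry": 0,"rz": 0,"claw": 1},
    {"dx": 0,"dy": 0,"dz": 0,"rx": 0,"ry": 0,"rz": 0,"claw": 1},
  ],
)

```text
time_s: 16.55
ee_pos: [0.5422, 0.1591, 0.1061]
eef_rot: [-3.141, -0.0, -3.142]
force: [0.7, 0.1, -0.7]
grip_width: 0.0488
grip_force: 30.0
```

>>> step_arm(
  plan=[
    {"dx": 0,"dy": -0.006,"dz": 0.01,"rx": 0,"ry": 0,"rz": 0,"claw": 1},
    {"dx": 0,"dy": 0,"dz": 0.02,"rx": 0,"ry": 0,"rz": 0,"claw": 1},
    {"dx": 0,"dy": 0,"dz": 0,"rx": 0,"ry": 0,"rz": 0,"claw": 1},
  ],
)

```text
time_s: 16.85
ee_pos: [0.5421, 0.1585, 0.103]
eef_rot: [-3.142, -0.0, 3.142]
force: [0.3, 0.3, -0.2]
grip_width: 0.0496
grip_force: 30.0
```

>>> step_arm(
  plan=[
    {"dx": 0,"dy": 0,"dz": 0.03,"rx": 0,"ry": 0,"rz": 0,"claw": 1},
    {"dx": 0,"dy": 0,"dz": 0.03,"rx": 0,"ry": 0,"rz": 0,"claw": 1},
    {"dx": 0,"dy": 0,"dz": 0.03,"rx": 0,"ry": 0,"rz": 0,"claw": 1},
    {"dx": 0,"dy": 0,"dz": 0.03,"rx": 0,"ry": 0,"rz": 0,"claw": 1},
    {"dx": 0,"dy": 0,"dz": 0.03,"rx": 0,"ry": 0,"rz": 0,"claw": 1},
    {"dx": 0,"dy": 0,"dz": 0.03,"rx": 0,"ry": 0,"rz": 0,"claw": 1},
    {"dx": 0,"dy": 0,"dz": 0.03,"rx": 0,"ry": 0,"rz": 0,"claw": 1},
    {"dx": 0,"dy": 0,"dz": 0.03,"rx": 0,"ry": 0,"rz": 0,"claw": 1},
    {"dx": 0,"dy": 0,"dz": 0.03,"rx": 0,"ry": 0,"rz": 0,"claw": 1},
    {"dx": 0,"dy": 0,"dz": 0,"rx": 0,"ry": 0,"rz": 0,"claw": 1},
  ],
)

```text
time_s: 17.85
ee_pos: [0.5421, 0.1585, 0.0759]
eef_rot: [-3.141, -0.001, -3.142]
force: [-0.1, -0.3, -0.1]
grip_width: 0.0495
grip_force: 30.0
```

Contact is expected near TCP z 0.0667.

>>> step_arm(
  plan=[
    {"dx": 0,"dy": 0,"dz": 0.02,"rx": 0,"ry": 0,"rz": 0,"claw": 1},
    {"dx": 0,"dy": 0,"dz": 0.02,"rx": 0,"ry": 0,"rz": 0,"claw": 1},
    {"dx": 0,"dy": 0,"dz": 0.02,"rx": 0,"ry": 0,"rz": 0,"claw": 1},
    {"dx": 0,"dy": 0,"dz": 0.01,"rx": 0,"ry": 0,"rz": 0,"claw": 1},
    {"dx": 0,"dy": 0,"dz": 0.01,"rx": 0,"ry": 0,"rz": 0,"claw": 1},
  ],
)

```text
time_s: 18.35
ee_pos: [0.5423, 0.1585, 0.0683]
eef_rot: [-3.142, 0.0, -3.142]
force: [-0.0, -0.1, 0.2]
grip_width: 0.0494
grip_force: 30.0
```

>>> step_arm(
  plan=[
    {"dx": 0,"dy": 0,"dz": 0.005,"rx": 0,"ry": 0,"rz": 0,"claw": 1},
    {"dx": 0,"dy": 0,"dz": 0.005,"rx": 0,"ry": 0,"rz": 0,"claw": 1},
  ],
)

```text
time_s: 18.55
ee_pos: [0.5423, 0.1585, 0.0674]
eef_rot: [3.142, 0.0, -3.142]
force: [-0.8, 0.5, -0.2]
grip_width: 0.049
grip_force: 30.0
```

>>> step_arm(
  plan=[
    {"dx": 0,"dy": 0,"dz": 0.005,"rx": 0,"ry": 0,"rz": 0,"claw": 1},
  ],
)

```text
time_s: 18.65
ee_pos: [0.5423, 0.1585, 0.0668]
eef_rot: [3.142, 0.0, -3.142]
force: [-0.9, 0.1, -0.5]
grip_width: 0.049
grip_force: 30.0
```

>>> step_arm(
  plan=[
    {"dx": 0,"dy": 0,"dz": 0.004,"rx": 0,"ry": 0,"rz": 0,"claw": 1},
  ],
)

```text
time_s: 18.75
ee_pos: [0.5423, 0.1585, 0.0665]
eef_rot: [3.142, 0.0, -3.142]
force: [-0.6, 0.3, 4.1]
grip_width: 0.0493
grip_force: 30.0
```

>>> step_arm(
  plan=[
    {"dx": 0,"dy": 0,"dz": 0.003,"rx": 0,"ry": 0,"rz": 0,"claw": 1},
  ],
)

```text
time_s: 18.85
ee_pos: [0.5424, 0.1585, 0.0664]
eef_rot: [3.142, 0.0, -3.142]
force: [-3.0, -0.7, 5.7]
grip_width: 0.0493
grip_force: 30.0
```

>>> step_arm(
  plan=[
    {"dx": 0,"dy": 0,"dz": 0,"rx": 0,"ry": 0,"rz": 0,"claw": 0},
    {"dx": 0,"dy": 0,"dz": 0,"rx": 0,"ry": 0,"rz": 0,"claw": 0},
    {"dx": 0,"dy": 0,"dz": 0,"rx": 0,"ry": 0,"rz": 0,"claw": 0},
    {"dx": 0,"dy": 0,"dz": 0,"rx": 0,"ry": 0,"rz": 0,"claw": 0},
    {"dx": 0,"dy": 0,"dz": -0.2,"rx": 0,"ry": 0,"rz": 0,"claw": 0},
    {"dx": 0,"dy": 0,"dz": -0.4,"rx": 0,"ry": 0,"rz": 0,"claw": 0},
    {"dx": 0,"dy": 0,"dz": -0.4,"rx": 0,"ry": 0,"rz": 0,"claw": 0},
    {"dx": 0,"dy": 0,"dz": 0,"rx": 0,"ry": 0,"rz": 0,"claw": 0},
  ],
)

```text
time_s: 19.65
ee_pos: [0.5442, 0.159, 0.1715]
eef_rot: [3.14, 0.008, -3.142]
force: [-0.0, -0.7, 0.3]
grip_width: 0.0943
grip_force: 0.0
```

```bash
python3 - <<'E'
from h import *
o,p,W=wrist();print(o["ee_pos"],o["time_s"],o["grip_width"])
print(circ(W,(.541,.1572),.02,.086,.095),circ(W,(.541,.1572),.034,.05,.064),circ(W,(.541,.1572),.034,.04,.048))
E
```

```text
[0.54420337 0.15898839 0.17152388] 19.65 0.09431456095186432
(468, array([0.5409, 0.1572]), 0.0088, np.float64(0.0876)) (2885, array([0.541 , 0.1575]), 0.025, np.float64(0.0556)) (1167, array([0.5414, 0.1573]), 0.0301, np.float64(0.0435))
```

>>> step_arm(
  plan=[
    {"dx": 0.082,"dy": -0.425,"dz": 0,"rx": 0,"ry": 0,"rz": 0,"claw": 0.3},
    {"dx": 0.082,"dy": -0.425,"dz": 0,"rx": 0,"ry": 0,"rz": 0,"claw": 0.3},
    {"dx": 0.082,"dy": -0.425,"dz": 0,"rx": 0,"ry": 0,"rz": 0,"claw": 0.3},
    {"dx": 0.082,"dy": -0.425,"dz": 0.2,"rx": 0,"ry": 0,"rz": 0,"claw": 0.3},
    {"dx": 0.082,"dy": -0.425,"dz": 0.2,"rx": 0,"ry": 0,"rz": 0,"claw": 0.3},
    {"dx": 0.082,"dy": -0.425,"dz": 0.2,"rx": 0,"ry": 0,"rz": 0,"claw": 0.3},
    {"dx": 0,"dy": 0,"dz": 0,"rx": 0,"ry": 0,"rz": 0,"claw": 0.3},
    {"dx": 0,"dy": 0,"dz": 0,"rx": 0,"ry": 0,"rz": 0,"claw": 0.3},
    {"dx": 0,"dy": 0,"dz": 0,"rx": 0,"ry": 0,"rz": 0,"claw": 0.3},
  ],
)

```text
time_s: 20.6
ee_pos: [0.4933, -0.0957, 0.1062]
eef_rot: [3.141, 0.0, -3.141]
force: [0.3, 0.7, -0.1]
grip_width: 0.0657
grip_force: 0.0
```

```bash
python3 - <<'E'
from h import *
o,p,W=wrist();save(p,"w4");print(o["ee_pos"],o["eef_rot"],o["time_s"],o["grip_width"])
print(circ(W,(.493,-.0963),.035,.006,.02))
m=(np.hypot(W[...,0]-.493,W[...,1]+.0963)<.03)&(W[...,2]>.006)&(W[...,2]<.02);print(p["img"][m].mean(0))
E
```

```text
[ 0.49333355 -0.09566872  0.1061777 ] [ 3.14149261e+00  8.56451397e-05 -3.14080620e+00] 20.6 0.06565433153850919
(2084, array([ 0.493 , -0.0963]), 0.0202, np.float64(0.0115))
[182.98752399 181.65930902 181.95777351]
```

View pics/w4.png

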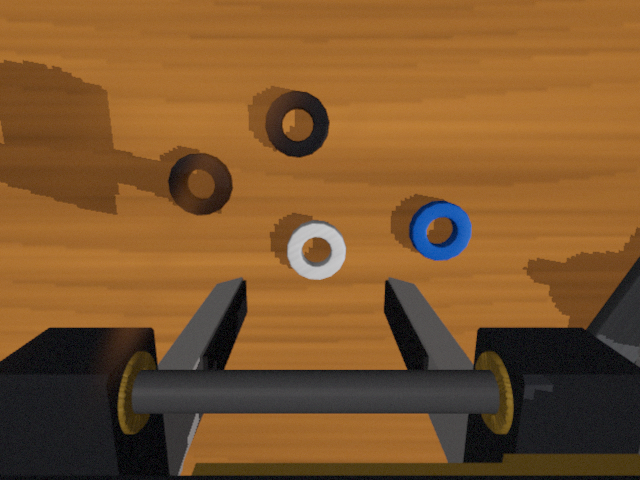

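The white ring sits at (316,250) between the fingers, and the black and blue look-alikes are clear of them.

>>> step_arm(
  plan=[
    {"dx": -0.006,"dy": -0.003,"dz": 0.2,"rx": 0,"ry": 0,"rz": 0,"claw": 0.3},
    {"dx": 0,"dy": 0,"dz": 0.3,"rx": 0,"ry": 0,"rz": 0,"claw": 0.3},
    {"dx": 0,"dy": 0,"dz": 0.26,"rx": 0,"ry": 0,"rz": 0,"claw": 0.3},
    {"dx": 0,"dy": 0,"dz": 0.1,"rx": 0,"ry": 0,"rz": 0,"claw": 0.3},
    {"dx": 0,"dy": 0,"dz": 0,"rx": 0,"ry": 0,"rz": 0,"claw": 0.3},
    {"dx": 0,"dy": 0,"dz": 0,"rx": 0,"ry": 0,"rz": 0,"claw": 1},
    {"dx": 0,"dy": 0,"dz": 0,"rx": 0,"ry": 0,"rz": 0,"claw": 1},
    {"dx": 0,"dy": 0,"dz": 0,"rx": 0,"ry": 0,"rz": 0,"claw": 1},
    {"dx": 0,"dy": 0,"dz": 0,"rx": 0,"ry": 0,"rz": 0,"claw": 1},
    {"dx": 0,"dy": 0,"dz": 0,"rx": 0,"ry": 0,"rz": 0,"claw": 1},
  ],
)

```text
time_s: 21.65
ee_pos: [0.4941, -0.0969, 0.0209]
eef_rot: [-3.141, 0.001, 3.142]
force: [-2.0, 1.5, 6.6]
grip_width: 0.0396
grip_force: 30.0
```

>>> step_arm(
  plan=[
    {"dx": 0,"dy": 0,"dz": 0,"rx": 0,"ry": 0,"rz": 0,"claw": 1},
  ],
)

```text
time_s: 21.75
ee_pos: [0.4941, -0.0969, 0.0209]
eef_rot: [-3.141, 0.001, 3.142]
force: [-1.1, 1.0, 7.7]
grip_width: 0.0391
grip_force: 30.0
```

>>> step_arm(
  plan=[
    {"dx": 0,"dy": 0,"dz": -0.3,"rx": 0,"ry": 0,"rz": 0,"claw": 1},
    {"dx": 0,"dy": 0,"dz": -0.4,"rx": 0,"ry": 0,"rz": 0,"claw": 1},
    {"dx": 0,"dy": 0,"dz": -0.5,"rx": 0,"ry": 0,"rz": 0,"claw": 1},
    {"dx": -0.08,"dy": 0.4255,"dz": 0,"rx": 0,"ry": 0,"rz": 0,"claw": 1},
    {"dx": -0.08,"dy": 0.4255,"dz": 0,"rx": 0,"ry": 0,"rz": 0,"claw": 1},
    {"dx": -0.08,"dy": 0.4255,"dz": 0,"rx": 0,"ry": 0,"rz": 0,"claw": 1},
    {"dx": -0.08,"dy": 0.4255,"dz": 0,"rx": 0,"ry": 0,"rz": 0,"claw": 1},
    {"dx": -0.08,"dy": 0.4255,"dz": 0,"rx": 0,"ry": 0,"rz": 0,"claw": 1},
    {"dx": -0.08,"dy": 0.4255,"dz": 0,"rx": 0,"ry": 0,"rz": 0,"claw": 1},
  ],
)

```text
time_s: 22.65
ee_pos: [0.5417, 0.1603, 0.1404]
eef_rot: [-3.142, 0.0, 3.142]
force: [0.8, -0.5, 0.2]
grip_width: 0.0394
grip_force: 30.0
```

>>> step_arm(
  plan=[
    {"dx": 0,"dy": 0,"dz": 0,"rx": 0,"ry": 0,"rz": 0,"claw": 1},
    {"dx": 0,"dy": 0,"dz": 0,"rx": 0,"ry": 0,"rz": 0,"claw": 1},
    {"dx": 0,"dy": 0,"dz": 0,"rx": 0,"ry": 0,"rz": 0,"claw": 1},
    {"dx": 0,"dy": 0,"dz": 0,"rx": 0,"ry": 0,"rz": 0,"claw": 1},
  ],
)

```text
time_s: 23.05
ee_pos: [0.5417, 0.1574, 0.1403]
eef_rot: [-3.142, 0.0, 3.14]
force: [0.5, 0.2, -1.0]
grip_width: 0.0396
grip_force: 30.0
```

```bash
python3 - <<'E'
from h import *
o,p,W=wrist();print(o["ee_pos"],o["eef_rot"])
print(ring_in_hand(o,p,W,.020,.009))
E
```

```text
[0.54169092 0.15741889 0.1402741 ] [-3.14154603e+00  3.80013784e-05  3.14013092e+00]
('bore', (array([0.5403, 0.1564]), 0.0101), 'outer', (array([0.5402, 0.1564]), 0.0192), 'z', np.float64(0.1308906787857429))
```

>>> step_arm(
  plan=[
    {"dx": -0.006,"dy": 0.004,"dz": 0.09,"rx": 0,"ry": 0,"rz": 0,"claw": 1},
    {"dx": 0,"dy": 0,"dz": 0.1,"rx": 0,"ry": 0,"rz": 0,"claw": 1},
    {"dx": 0,"dy": 0,"dz": 0.08,"rx": 0,"ry": 0,"rz": 0,"claw": 1},
    {"dx": 0,"dy": 0,"dz": 0.02,"rx": 0,"ry": 0,"rz": 0,"claw": 1},
    {"dx": 0,"dy": 0,"dz": 0.015,"rx": 0,"ry": 0,"rz": 0,"claw": 1},
    {"dx": 0,"dy": 0,"dz": 0.015,"rx": 0,"ry": 0,"rz": 0,"claw": 1},
    {"dx": 0,"dy": 0,"dz": 0.01,"rx": 0,"ry": 0,"rz": 0,"claw": 1},
    {"dx": 0,"dy": 0,"dz": 0,"rx": 0,"ry": 0,"rz": 0,"claw": 1},
  ],
)

```text
time_s: 23.9
ee_pos: [0.5423, 0.1589, 0.1072]
eef_rot: [3.142, 0.0, -3.142]
force: [0.5, 0.9, -0.3]
grip_width: 0.0394
grip_force: 30.0
```

>>> step_arm(
  plan=[
    {"dx": 0,"dy": 0,"dz": 0.015,"rx": 0,"ry": 0,"rz": 0,"claw": 1},
    {"dx": 0,"dy": 0,"dz": 0.015,"rx": 0,"ry": 0,"rz": 0,"claw": 1},
    {"dx": 0,"dy": 0,"dz": 0.015,"rx": 0,"ry": 0,"rz": 0,"claw": 1},
    {"dx": 0,"dy": 0,"dz": 0,"rx": 0,"ry": 0,"rz": 0,"claw": 1},
  ],
)

```text
time_s: 24.3
ee_pos: [0.5422, 0.1589, 0.1024]
eef_rot: [-3.142, -0.0, -3.142]
force: [0.4, -0.1, -0.7]
grip_width: 0.0396
grip_force: 30.0
```

>>> step_arm(
  plan=[
    {"dx": 0,"dy": -0.005,"dz": 0.02,"rx": 0,"ry": 0,"rz": 0,"claw": 1},
    {"dx": 0,"dy": 0,"dz": 0.03,"rx": 0,"ry": 0,"rz": 0,"claw": 1},
    {"dx": 0,"dy": 0,"dz": 0.03,"rx": 0,"ry": 0,"rz": 0,"claw": 1},
    {"dx": 0,"dy": 0,"dz": 0.03,"rx": 0,"ry": 0,"rz": 0,"claw": 1},
    {"dx": 0,"dy": 0,"dz": 0.03,"rx": 0,"ry": 0,"rz": 0,"claw": 1},
    {"dx": 0,"dy": 0,"dz": 0.03,"rx": 0,"ry": 0,"rz": 0,"claw": 1},
    {"dx": 0,"dy": 0,"dz": 0.03,"rx": 0,"ry": 0,"rz": 0,"claw": 1},
    {"dx": 0,"dy": 0,"dz": 0.015,"rx": 0,"ry": 0,"rz": 0,"claw": 1},
    {"dx": 0,"dy": 0,"dz": 0,"rx": 0,"ry": 0,"rz": 0,"claw": 1},
  ],
)

```text
time_s: 25.2
ee_pos: [0.5422, 0.1584, 0.0809]
eef_rot: [-3.141, -0.0, -3.142]
force: [-0.8, 0.8, 0.2]
grip_width: 0.0392
grip_force: 30.0
```

>>> step_arm(
  plan=[
    {"dx": 0,"dy": 0,"dz": 0.01,"rx": 0,"ry": 0,"rz": 0,"claw": 1},
    {"dx": 0,"dy": 0,"dz": 0.01,"rx": 0,"ry": 0,"rz": 0,"claw": 1},
  ],
)

```text
time_s: 25.4
ee_pos: [0.5423, 0.1584, 0.0792]
eef_rot: [3.142, 0.0, -3.141]
force: [1.0, -1.0, -0.6]
grip_width: 0.0388
grip_force: 30.0
```

>>> step_arm(
  plan=[
    {"dx": 0,"dy": 0,"dz": 0.01,"rx": 0,"ry": 0,"rz": 0,"claw": 1},
  ],
)

```text
time_s: 25.5
ee_pos: [0.5423, 0.1584, 0.0782]
eef_rot: [3.142, 0.0, -3.142]
force: [0.2, 0.1, -0.2]
grip_width: 0.0391
grip_force: 30.0
```

>>> step_arm(
  plan=[
    {"dx": 0,"dy": 0,"dz": 0.005,"rx": 0,"ry": 0,"rz": 0,"claw": 1},
  ],
)

```text
time_s: 25.6
ee_pos: [0.5422, 0.1584, 0.0775]
eef_rot: [-3.142, -0.0, -3.142]
force: [0.3, -0.1, 0.1]
grip_width: 0.0391
grip_force: 30.0
```

>>> step_arm(
  plan=[
    {"dx": 0,"dy": 0,"dz": 0.005,"rx": 0,"ry": 0,"rz": 0,"claw": 1},
  ],
)

```text
time_s: 25.7
ee_pos: [0.5423, 0.1584, 0.0771]
eef_rot: [-3.142, 0.0, -3.142]
force: [-0.2, -0.0, -1.0]
grip_width: 0.039
grip_force: 30.0
```

>>> step_arm(
  plan=[
    {"dx": 0,"dy": 0,"dz": 0.004,"rx": 0,"ry": 0,"rz": 0,"claw": 1},
  ],
)

```text
time_s: 25.8
ee_pos: [0.5424, 0.1584, 0.0769]
eef_rot: [3.142, 0.0, -3.142]
force: [-1.8, 0.5, 4.9]
grip_width: 0.0394
grip_force: 30.0
```

>>> step_arm(
  plan=[
    {"dx": 0,"dy": 0,"dz": 0.004,"rx": 0,"ry": 0,"rz": 0,"claw": 1},
  ],
)

```text
time_s: 25.9
ee_pos: [0.5424, 0.1584, 0.0768]
eef_rot: [3.142, 0.0, -3.142]
force: [-2.6, -1.1, 9.2]
grip_width: 0.0392
grip_force: 30.0
```

>>> step_arm(
  plan=[
    {"dx": 0,"dy": 0,"dz": 0.003,"rx": 0,"ry": 0,"rz": 0,"claw": 1},
  ],
)

```text
time_s: 26.0
ee_pos: [0.5425, 0.1584, 0.0768]
eef_rot: [3.142, 0.001, -3.142]
force: [-4.3, -0.7, 10.3]
grip_width: 0.0393
grip_force: 30.0
```

>>> step_arm(
  plan=[
    {"dx": 0,"dy": 0,"dz": 0.003,"rx": 0,"ry": 0,"rz": 0,"claw": 1},
    {"dx": 0,"dy": 0,"dz": 0.002,"rx": 0,"ry": 0,"rz": 0,"claw": 1},
  ],
)

```text
time_s: 26.2
ee_pos: [0.5426, 0.1585, 0.0768]
eef_rot: [3.141, 0.001, -3.141]
force: [-5.6, -1.0, 14.8]
grip_width: 0.0394
grip_force: 30.0
```

>>> step_arm(
  plan=[
    {"dx": 0,"dy": 0,"dz": 0,"rx": 0,"ry": 0,"rz": 0,"claw": 0},
    {"dx": 0,"dy": 0,"dz": 0,"rx": 0,"ry": 0,"rz": 0,"claw": 0},
    {"dx": 0,"dy": 0,"dz": 0,"rx": 0,"ry": 0,"rz": 0,"claw": 0},
    {"dx": 0,"dy": 0,"dz": 0,"rx": 0,"ry": 0,"rz": 0,"claw": 0},
    {"dx": 0,"dy": 0,"dz": -0.2,"rx": 0,"ry": 0,"rz": 0,"claw": 0},
    {"dx": 0,"dy": 0,"dz": -0.4,"rx": 0,"ry": 0,"rz": 0,"claw": 0},
    {"dx": 0,"dy": 0,"dz": -0.4,"rx": 0,"ry": 0,"rz": 0,"claw": 0},
    {"dx": 0,"dy": 0,"dz": 0,"rx": 0,"ry": 0,"rz": 0,"claw": 0},
  ],
)

```text
time_s: 27.0
ee_pos: [0.5441, 0.1589, 0.1808]
eef_rot: [3.14, 0.008, -3.142]
force: [0.4, 0.3, -0.2]
grip_width: 0.0939
grip_force: 0.0
```

```bash
python3 - <<'E'
from h import *
o,p,W=wrist();save(p,"w5");print(o["ee_pos"],o["time_s"],o["grip_width"],o["force"])
c=(.541,.1572)
print(circ(W,c,.02,.086,.095),circ(W,c,.034,.064,.072),circ(W,c,.034,.052,.06),circ(W,c,.034,.04,.048))
E
```

```text
[0.54413898 0.15886874 0.18083471] 27.0 0.09392809700269684 [ 0.420624    0.33472528 -0.19639471]
(439, array([0.541 , 0.1574]), 0.0086, np.float64(0.0875)) (1679, array([0.5412, 0.1574]), 0.02, np.float64(0.0675)) (1025, array([0.5413, 0.1574]), 0.0251, np.float64(0.0554)) (1116, array([0.5414, 0.1572]), 0.0301, np.float64(0.0435))
```

View pics/w5.png

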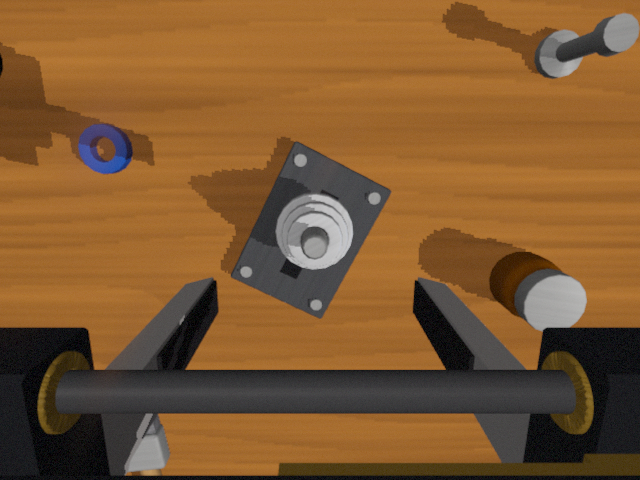

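The stack stands concentric on the spindle at (315,235). The ring tops read 43.5, 55.4 and 67.5 mm, which means fully home, and the gripper is clear.

```bash
python3 -c "
from h import *
print(hand_in())"
```

```text
the job is handed in; nothing more can be done
None
```

All three rings are on the spindle (large, medium, small from the bottom up), pressed fully home and released; the job is handed in at about 27 s, and the hand-in returned no verdict.

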